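Part a plaster mould at its hidden pry notch

TASK

Part the two halves of the plaster casting mould with the wooden wedge: lay its thin end against the face towards the robot, just under the joint and well to one side of the middle, slide it along until it drops into the hidden pry notch, then push it in until the joint stands open by about 4 mm, let go and leave it there. Be gentle, as the plaster chips under a hard push (30 N); touch the mould with nothing but the wedge, and leave the bowl, the jar and the mallet where they are.

Things in the scene. Friction and masses are not known exactly. Their poses are not given: they have to be found in the camera images.
- mould_base: Lower half of a white plaster mould, 150 (x) x 270 (y) x 60 high, fast to the bench on a plywood board 15 thick (215 x 282) with a wooden stop batten behind it. Origin: on the bench under the mould's centre. x points from its front face (the long one facing the robot, at x = -75, flat but for the notch) to the back, y along the face, z up. The joint lies at z = 75. Plaster chips above 30 N.
- face_mid (a point): Middle of the lower half's front face at the joint (x = -75, y = 0, z = 75 of mould_base; same axes). The pry notch is a slot in this face just under the joint, 26 wide (y), 8 high (z = 67 to 75 of mould_base), 54 deep (x), flat floor, the upper half its ceiling. Its middle lies anywhere within 40 to either side of this point, different every time and not measured; it cannot be seen from above.
- mould_top: Upper half of the mould, loose, white plaster, 150 x 270 x 40, about 0.85 kg, with a pour hole in its top. Lies flush on the lower half, kept in register by two locating bosses near its back edge, and tips up about its back edge when wedged. Origin: centre of its underside; axes as mould_base. Its lower edge is relieved all round, 3 back and 3 high.
- joint_front (a point): Middle of the upper half's lower front edge (x = -72, y = 0 of mould_top). At z = 75 in mould_base's frame the joint is shut; its height above that is the opening of the joint. Once it bites, the wedge lifts it 0.23 mm per mm pushed in, and holds there by friction.
- wedge: Beech wedge, flat on the bench, 105 long, 20 wide, flat underneath, 4 thick at the tip and 28 at the tail; 35 g. Origin: underside, middle of the tip edge; x points from tail (x = -105) to tip, z up. Grip it across, e.g. 80 behind the tip. Square in the notch it goes in 20 freely, then lifts the upper half (4 to 10 N); flat on the notch floor, 38 in opens 4; held higher, it settles on release.
- wedge_tip (a point): Middle of the wedge's tip edge, 2 above its underside; same axes as the wedge.
- bowl: Bystander: terracotta-coloured fired bowl, 100 across, 50 high; origin under its centre.
- jar: Bystander: brown lidded jar, 68 across, 95 high; origin under its centre.
- mallet: Bystander: mallet lying on the bench, 240 long, wooden handle, black rubber head; origin under its middle, x from handle to head.
Things that resemble listed ones, but are neither listed nor needed, are in the scene too. Several things have the shape of the wedge; the one meant has the colours described above.

How it is judged (in metres and radians):
On the way, in this order (a step that is already met when the one before it is completed fails the run):
1. the wedge's thin end rests against the front face under the joint, over 30 mm to one side of the middle (contact force between wedge and mould_base above 0.5 N and x of wedge_tip in the frame of mould_base between -0.081 and -0.071 m and z of wedge_tip in the frame of mould_base between 0.05 and 0.0755 m and (y of wedge_tip in the frame of mould_base above 0.03 m or y of wedge_tip in the frame of mould_base below -0.03 m)), for 0.1 s.
2. the wedge's thin end has dropped at least 10 mm into the pry notch (x of wedge_tip in the frame of mould_base between -0.065 and 0 m and z of wedge_tip in the frame of mould_base between 0.06 and 0.0755 m and y of wedge_tip in the frame of mould_base between -0.06 and 0.06 m), for 0.05 s.
At the end, for the whole second after the job is handed in: The joint stands open 2 to 6.5 mm at the middle of the front, held by the wedge, whose tip is at least 20 mm inside the notch; the upper half is still in register (within 8 mm), everything is at rest and the robot has let go (z of joint_front in the frame of mould_base between 0.077 and 0.0815 m and x of wedge_tip in the frame of mould_base between -0.055 and 0 m and z of wedge_tip in the frame of mould_base between 0.06 and 0.082 m and contact force between wedge and mould_top above 0.5 N and horizontal distance between mould_top and mould_base below 0.008 m and linear speed of each of wedge, mould_top below 0.01 m/s); the robot touches nothing.
It fails at once if the wedge is pressed on the mould with more than 30 N (plaster chips) (contact force between wedge and mould_base above 30 N or contact force between wedge and mould_top above 30 N).
It fails at once if the robot itself touches the mould (contact force between any of the arm, the fingers and mould_top above 2 N or contact force between any of the arm, the fingers and mould_base above 2 N).
It fails at once if the bowl, jar or mallet is moved more than 30 mm (distance of any of bowl, jar, mallet from where it was at the start of the episode above 0.03 m).
It also fails if it takes over 72 s, if anything falls off the work surface, if the arm or the gripper's body presses on something with over 40 N, if the wrist force passes 120 N, or if a joint passes its speed limit or range.

ROBOT

A 6-joint arm with a two-finger parallel gripper is mounted at the origin on the work surface. World frame = base frame: x ahead of the robot, y to its left, z up, the work surface at z = 0. Lengths are in mm, angles in rad, forces in N, time in s.
With the tool pointing down it reaches from about 325 to 775 mm from the base axis. Payload 5.5 kg.
Tool frame: the origin (TCP) lies on the centre line of the jaws, within the pads' length; the fingertips stand 8 mm ahead of it and the grasp point (between the pads) lies 11 mm behind it (tips_ahead is the distance from the TCP to the fingertips, in mm); z points along the fingers, y is the line along which they close (so a half turn about z gives the same grasp; the last joint's range is limited). The gripper opens to 85 mm and grips with 20 to 120 N. Pads are 22 mm wide; open, the fingers measure 114 mm over their backs; the gripper's body (76 mm by 85 mm) begins 54 mm behind the grasp point. The pads swing forward as they close: fully open they stand 13 mm farther back than shut.
Start: joints at [1.153, 0.091, 1.231, -0, 1.82, -0.057], TCP at [211.819, 561.382, 239.275] pointing down, gripper open.
Joint ranges: [-2.87, 2.87], [-0.86, 2.18], [0.17, 2.46], [-1.51, 4.65], [0.06, 2.69], [-2.65, 2.65]. Speed limits (rad/s): [2.57, 2.57, 3.01, 3.14, 3.14, 3.14].

INTERFACE

Orientations are given as a unit quaternion [x, y, z, w].
In Python, from plant import get_state, get_image, camera_info, finish_job, tips_ahead gives the robot as it stands.
- The arm moves only by the tool jog_arm, never from a script. Its argument "rows" is a list of rows, each a list of 7 numbers: the shift along the tool's x, y, z in mm, then the turn, a rotation vector about the tool's x, y, z in degrees, then the opening, from 0 (shut) to 1 (fully open). A call has exactly 5 rows; each row is the pose to reach, as a shift and turn from the pose commanded when the call began, along the tool's axes at that moment; what a row does not reach only later rows make up. A row lasts 1/12 s, in which the tool goes at most 41.7 mm and 7.16 degrees, less where a joint would pass 70% of its speed; a pose out of reach is approached as far as the arm can. A call with a gripper value outside its range is refused whole. The fingers move at their own pace and stop on an object; the grip force is fixed at half the most. Time passes only in rows, so rows that repeat a pose let the fingers close, or fill a call up. It gives the time, the measured TCP pose, the force, the opening and the grip force at its end, in the units of the state.
- get_state(): the state, without advancing time (a new reading comes with each control period).
- get_image(name): name is "scene" or "side" or "wrist"; returns the picture (480x640x3 uint8, blue, green, red); there is no depth.
- camera_info(name): a dict with "camera_matrix" (3x3 intrinsics, pixels), "rvec" (rotation vector, rad) and "tvec" (3), from world to camera coordinates, as OpenCV has them; the wrist camera has in their place "mount" (4x4, takes a point from camera to tool coordinates, whose origin is the TCP and whose axes are the flange's). Camera axes: x right, y down, z forward; pixel columns grow to the right and rows downward; lengths in mm; the calibration is good to about 2 mm. A picture is of the moment at which its call begins: read the wrist's pose just before it. camera_info takes no time and is no camera call.
- finish_job(): hands the job in; it is judged then, once.
The state is a dict: "time": time; "joint_pos": joint angles; "joint_velocities": joint speeds; "joint_torque": joint torques, N m; "position": TCP position; "tcp_rot": TCP orientation; "wrist_force": force on the tool from outside, world axes, zero at the start; "torque": the same for the moment, N m; "finger_gap": opening from 0.0 (shut) to 1.0 (fully open); "finger_force": force on a finger pad.
Only numpy, scipy, OpenCV 4.12 (cv2) and the standard library are available. Lean on these libraries where they do the work, as an engineer would, in place of code of your own. Each camera call takes 0.05 s, during which the arm holds its last target. There are 200 camera calls.

## Working session

There is one attempt and no reset: what is moved stays moved. The work goes in short steps, Python scripts to look and compute and a tool call to move; the robot and the scene stay as the last step left them, time stands still between calls to the robot, and variables do not carry over. Pictures are saved under pics/ and viewed, at most 10 in all, crops included, and the job is handed in when it is done.

Besides the shell and the picture viewer there is one more tool, called after "Request:" as name(argument=value, ...), one argument or row to a line, values as JSON. jog_arm: Moves the arm, as the interface text tells. Its arguments: {"type":"object","properties":{"rows":{"type":"array","items":{"type":"array","items":{"type":"number"}}}},"required":["rows"]}

```bash
mkdir -p pics; cat > h.py <<'E'
import numpy as np, cv2
from scipy.spatial.transform import Rotation as R
from plant import *
def cam(name, st=None):
    c=camera_info(name); K=np.array(c["camera_matrix"],float)
    if "mount" in c:
        M=np.array(c["mount"],float); Rt=R.from_quat(st["tcp_rot"]).as_matrix(); p=np.array(st["position"])
        Rc=Rt@M[:3,:3]; o=Rt@M[:3,3]+p
        return K,Rc,o
    Rm=cv2.Rodrigues(np.array(c["rvec"],float))[0]; t=np.array(c["tvec"],float).reshape(3)
    return K,Rm.T,-Rm.T@t
def ray(C,px,z):
    K,Rc,o=C; px=np.atleast_2d(np.array(px,float)); d=(Rc@np.linalg.inv(K)@np.c_[px,np.ones(len(px))].T).T
    return o+d*((z-o[2])/d[:,2])[:,None]
def proj(C,P):
    K,Rc,o=C; q=(K@Rc.T@(np.atleast_2d(P)-o).T).T; return q[:,:2]/q[:,2:]
E
python3 - <<'E'
from h import *
s=get_state(); print(s)
for n in("scene","side","wrist"): cv2.imwrite(f"pics/{n}0.png",get_image(n)); print(n,cam(n,s)[2],cam(n,s)[1][:,2])
print(tips_ahead)
E
```

```text
{'time': 0.0, 'joint_pos': array([ 1.15333231e+00,  9.18679703e-02,  1.23189734e+00, -3.98478447e-05,
        1.81977730e+00, -5.67254891e-02]), 'joint_velocities': array([-1.42476461e-03,  1.23191243e-03, -1.39504504e-05,  4.80867215e-04,
       -6.71001333e-05,  9.77459367e-05]), 'joint_torque': array([-3.48128269e-04, -4.58711243e+01, -4.18031287e+01, -1.70199373e-04,
        1.11422769e-02, -1.18588855e-05]), 'position': array([211.70038783, 561.13043609, 238.1389185 ]), 'tcp_rot': array([ 1.79397586e-01,  9.83776171e-01, -9.52237448e-04, -2.10228119e-04]), 'wrist_force': array([-0.69806847,  0.06835994, -0.18838083]), 'torque': array([-0.01243905, -0.01726594,  0.01372407]), 'finger_force': 0.0, 'finger_gap': 0.9992675394445732}
scene [ 978.57411556 -621.44835264 1367.14400548] [-0.29769745  0.40347385 -0.86520811]
side [ 297.07253588 -785.25636646  915.38897951] [ 0.20857442  0.68065289 -0.70228794]
wrist [144.40331166 587.71854199 371.76327233] [ 0.26864963 -0.10209455 -0.95781213]
8.0
```

View pics/scene0.png

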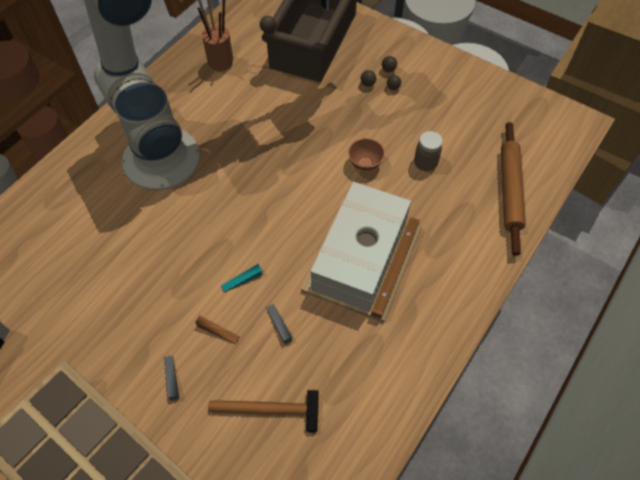

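View pics/side0.png

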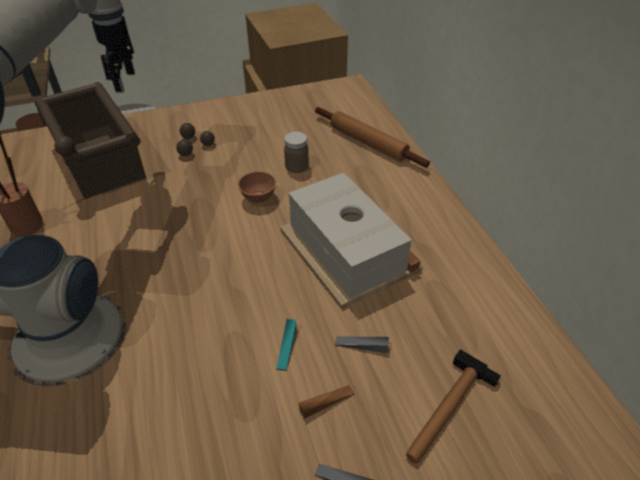

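Candidates in the scene image: wooden (217,329), teal (242,278), grey (279,324) and grey (171,378). Only the wooden one is beech coloured. In the side image it is at (326,400).

```bash
python3 - <<'E'
from h import *
S=cv2.imread("pics/scene0.png");D=cv2.imread("pics/side0.png")
a=cv2.resize(S[305:355,185:255],None,fx=8,fy=8,interpolation=cv2.INTER_CUBIC)[:, :400*2]
b=cv2.resize(D[375:425,290:360],None,fx=8,fy=8,interpolation=cv2.INTER_CUBIC)
c=np.hstack([cv2.resize(a,(400,286)),cv2.resize(b,(400,286))])
m1=cv2.resize(S[175:325,295:425],(400,314*1)); m2=cv2.resize(D[165:310,275:425],(400,314))
cv2.imwrite("pics/crop.png",np.vstack([c,np.hstack([m1,m2])]))
for n,I,roi in(("scene",S,(295,175,425,325)),("side",D,(275,165,425,310))):
    hsv=cv2.cvtColor(I,cv2.COLOR_BGR2HSV); x0,y0,x1,y1=roi
    g=hsv[y0:y1,x0:x1]
    lo=g[(g[...,1]<50)][:,2]; print(n,np.histogram(lo,bins=12))
    t,_=cv2.threshold(lo.reshape(-1,1),0,255,cv2.THRESH_OTSU)
    for th in (t,):
        m=((g[...,1]<50)&(g[...,2]>th)).astype(np.uint8); m=cv2.morphologyEx(m,cv2.MORPH_CLOSE,np.ones((5,5)))
        cs=max(cv2.findContours(m,0,1)[0],key=cv2.contourArea)+np.array([x0,y0])
        C=cam(n); P=ray(C,cs.reshape(-1,2),115.)
        r=cv2.minAreaRect(P[:,:2].astype(np.float32)); print(n,th,r,cv2.boxPoints(r).round().tolist())
# wedge mask
for n,I,roi in(("scene",S,(190,308,245,350)),("side",D,(292,380,360,422))):
    hsv=cv2.cvtColor(I,cv2.COLOR_BGR2HSV); x0,y0,x1,y1=roi; lab=cv2.cvtColor(I,cv2.COLOR_BGR2LAB).astype(float)[y0:y1,x0:x1]
    bg=np.median(lab.reshape(-1,3),0); d=np.linalg.norm(lab-bg,axis=2)
    m=(d>28).astype(np.uint8); m=cv2.morphologyEx(m,cv2.MORPH_OPEN,np.ones((2,2)))
    cs=max(cv2.findContours(m,0,1)[0],key=cv2.contourArea)+np.array([x0,y0])
    r=cv2.minAreaRect(cs); C=cam(n); print(n,r,cv2.boxPoints(r).round().tolist()); 
    for z in(0,14): print(z,ray(C,cv2.boxPoints(r),z).round(1).tolist())
E
```

```text
scene (array([  28, 1129,  108,   65,   56,   49,   75,   47,   88,   74,  366,
       5370]), array([ 62.        ,  72.91666667,  83.83333333,  94.75      ,
       105.66666667, 116.58333333, 127.5       , 138.41666667,
       149.33333333, 160.25      , 171.16666667, 182.08333333,
       193.        ]))
scene 133.0 ((626.98291015625, 48.951271057128906), (149.91372680664062, 270.4967346191406), 12.404156684875488) [[525.0, 165.0], [583.0, -99.0], [729.0, -67.0], [671.0, 197.0]]
side (array([   7,  480, 2895,  130,   49,   48,   68,   42,   60,   81,  391,
       4732]), array([ 58.        ,  66.16666667,  74.33333333,  82.5       ,
        90.66666667,  98.83333333, 107.        , 115.16666667,
       123.33333333, 131.5       , 139.66666667, 147.83333333,
       156.        ]))
side 114.0 ((624.7984008789062, 48.24443817138672), (150.51222229003906, 270.2647399902344), 12.654256820678711) [[522.0, 164.0], [581.0, -100.0], [728.0, -67.0], [669.0, 197.0]]
scene ((216.6999969482422, 333.10003662109375), (46.957427978515625, 14.758047103881836), 26.56505012512207) [[192.0, 329.0], [199.0, 316.0], [241.0, 337.0], [234.0, 350.0]]
0 [[407.9, -336.9, 0.0], [398.7, -302.2, 0.0], [514.4, -286.3, 0.0], [522.2, -320.6, 0.0]]
14 [[413.8, -339.8, 14.0], [404.6, -305.4, 14.0], [519.1, -289.7, 14.0], [526.8, -323.7, 14.0]]
side ((327.8963317871094, 404.43292236328125), (20.10029411315918, 56.893226623535156), 69.77513122558594) [[298.0, 405.0], [351.0, 385.0], [358.0, 404.0], [305.0, 424.0]]
0 [[407.0, -296.6, 0.0], [514.7, -288.8, 0.0], [513.3, -329.3, 0.0], [408.5, -335.8, 0.0]]
14 [[405.3, -304.0, 14.0], [511.4, -296.4, 14.0], [510.0, -336.3, 14.0], [406.8, -342.7, 14.0]]
```

View pics/crop.png

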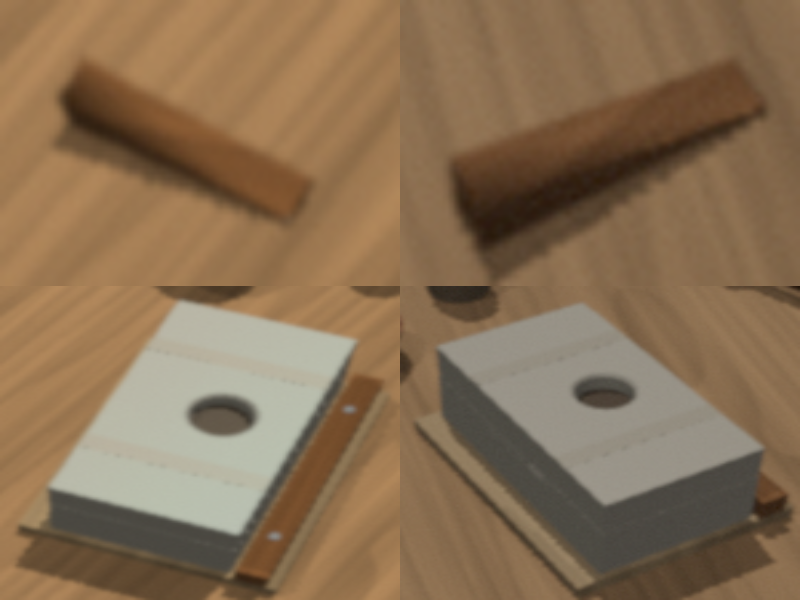

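The crop confirms the wooden wedge: its thick tail end is on the left in both views and its thin tip on the right. The tip's top edge is at scene (239.6,336.5)-(236.3,343.1) and side (348.6,385.5)-(353.9,393.9). The mould centre is about (626,48.6) with a yaw of 12.5°.

```bash
python3 - <<'E'
from h import *
s=cam("scene");d=cam("side")
print(ray(s,[(239.6,336.5),(236.3,343.1)],4)); print(ray(s,[(199.9,315),(196,321.6)],28))
print(ray(d,[(348.6,385.5),(353.9,393.9)],4)); print(ray(d,[(299.6,403.)],28))
E
```

```text
[[ 512.26995869 -288.20418195    4.        ]
 [ 516.19876251 -305.38494833    4.        ]]
[[ 410.64921322 -305.56804123   28.        ]
 [ 414.06116734 -323.5138938    28.        ]]
[[ 508.98059295 -290.12779628    4.        ]
 [ 512.32978452 -309.66300202    4.        ]]
[[ 407.85327892 -309.08958096   28.        ]]
```

Request:
jog_arm(
  rows=[
    [0,0,0,0,0,-6,1],
    [0,0,0,0,0,-12,1],
    [0,0,0,0,0,-18,1],
    [0,0,0,0,0,-24,1],
    [0,0,0,0,0,-24,1],
  ],
)

```text
time: 0.57
position: [211.8, 561.3, 238.8]
tcp_rot: [-0.031, 1.0, -0.0, -0.0]
wrist_force: [0.0, -0.5, -1.0]
finger_gap: 1.001
finger_force: 0.0
```

Request:
jog_arm(
  rows=[
    [-8,-40,0,0,0,0,1],
    [-16,-80,0,0,0,0,1],
    [-24,-120,0,0,0,0,1],
    [-32,-160,0,0,0,0,1],
    [-40,-200,0,0,0,0,1],
  ],
)

```text
time: 0.98
position: [263.3, 362.3, 238.9]
tcp_rot: [-0.028, 1.0, -0.0, -0.0]
wrist_force: [0.7, -1.0, 0.4]
finger_gap: 1.003
finger_force: 0.0
```

Request:
jog_arm(
  rows=[
    [-8,-40,0,0,0,0,1],
    [-16,-80,0,0,0,0,1],
    [-24,-120,0,0,0,0,1],
    [-32,-160,0,0,0,0,1],
    [-40,-200,0,0,0,0,1],
  ],
)

```text
time: 1.4
position: [314.7, 165.0, 239.2]
tcp_rot: [-0.028, 1.0, 0.0, 0.0]
wrist_force: [1.4, 0.3, 0.9]
finger_gap: 1.001
finger_force: 0.0
```

Request:
jog_arm(
  rows=[
    [-8,-40,0,0,0,0,1],
    [-16,-80,0,0,0,0,1],
    [-24,-120,0,0,0,0,1],
    [-32,-160,0,0,0,0,1],
    [-40,-200,0,0,0,0,1],
  ],
)

```text
time: 1.82
position: [366.3, -32.7, 239.5]
tcp_rot: [-0.027, 1.0, -0.0, 0.001]
wrist_force: [1.3, 0.5, 0.7]
finger_gap: 0.996
finger_force: 0.0
```

Request:
jog_arm(
  rows=[
    [-8,-40,0,0,0,0,1],
    [-16,-80,0,0,0,0,1],
    [-24,-120,0,0,0,0,1],
    [-32,-160,0,0,0,0,1],
    [-40,-200,0,0,0,0,1],
  ],
)

```text
time: 2.23
position: [417.9, -230.3, 239.2]
tcp_rot: [-0.027, 1.0, -0.0, 0.0]
wrist_force: [0.3, 0.6, 0.2]
finger_gap: 0.999
finger_force: 0.0
```

Request:
jog_arm(
  rows=[
    [-2,-20,0,0,0,-3,1],
    [-5,-40,0,0,0,-6,1],
    [-7,-60,0,0,0,-6,1],
    [-9,-82,10,0,0,-6,1],
    [-9,-82,10,0,0,-6,1],
  ],
)

```text
time: 2.65
position: [431.1, -312.0, 226.5]
tcp_rot: [-0.078, 0.997, 0.001, -0.002]
wrist_force: [0.3, -0.1, -1.7]
finger_gap: 0.997
finger_force: 0.0
```

```bash
python3 - <<'E'
from h import *
s=get_state(); I=get_image("wrist"); cv2.imwrite("pics/w1.png",I); C=cam("wrist",s); print(s["position"],s["tcp_rot"])
print(proj(C,[[512.5,-298.5,4],[410.8,-315.8,28]]))
E
```

```text
[ 431.12991414 -312.01661011  226.4786722 ] [-7.81930861e-02  9.96936844e-01  6.38668753e-04 -1.53710489e-03]
[[326.22411653 285.32023559]
 [324.66426327 177.3313579 ]]
```

View pics/w1.png

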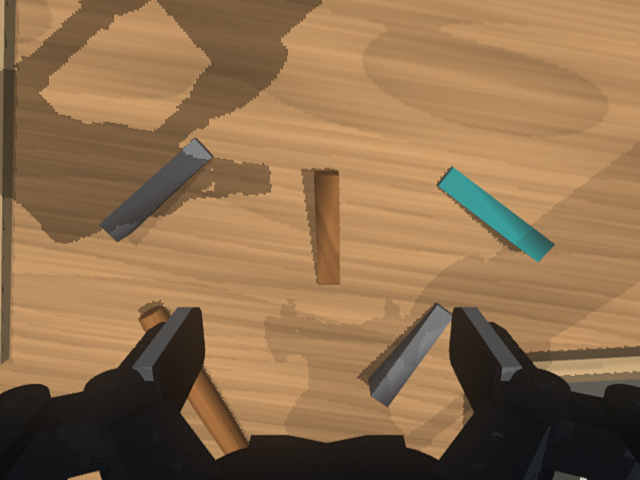

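The wooden wedge lies between the jaws' centre lines, with its tail at (327,173) and its tip at (329,284). That agrees with the estimate to about 2 mm. Descending.

Request:
jog_arm(
  rows=[
    [0,1.5,40,0,0,-0.6,0.6],
    [0,1.5,80,0,0,-0.6,0.6],
    [0,1.5,120,0,0,-0.6,0.6],
    [0,1.5,150,0,0,-0.6,0.6],
    [0,1.5,170,0,0,-0.6,0.6],
  ],
)

```text
time: 3.12
position: [430.1, -305.6, 55.4]
tcp_rot: [-0.086, 0.996, 0.002, -0.002]
wrist_force: [0.1, 0.7, 0.4]
finger_gap: 0.603
finger_force: 0.0
```

Request:
jog_arm(
  rows=[
    [0,0,15,0,0,0,0.6],
    [0,0,30,0,0,0,0.6],
    [0,0,40,0,0,0,0.6],
    [0,0,40,0,0,0,0.6],
    [0,0,40,0,0,0,0.6],
  ],
)

```text
time: 3.53
position: [431.5, -307.3, 19.5]
tcp_rot: [-0.086, 0.996, 0.0, -0.0]
wrist_force: [0.5, -0.3, -0.1]
finger_gap: 0.606
finger_force: 0.0
```

Request:
jog_arm(
  rows=[
    [0,-2,5,0,0,0,0.6],
    [0,-2,9,0,0,0,0.6],
    [0,-2,9,0,0,0,0.3],
    [0,-2,9,0,0,0,0],
    [0,-2,9,0,0,0,0],
  ],
)

```text
time: 3.95
position: [432.1, -310.1, 11.1]
tcp_rot: [-0.086, 0.996, -0.0, 0.0]
wrist_force: [-0.0, 0.7, 1.5]
finger_gap: 0.218
finger_force: 59.6
```

Request:
jog_arm(
  rows=[
    [0,0,0,0,0,0,0],
    [0,0,0,0,0,0,0],
    [0,0,0,0,0,0,0],
    [0,0,0,0,0,0,0],
    [0,0,0,0,0,0,0],
  ],
)

```text
time: 4.37
position: [432.1, -310.1, 10.8]
tcp_rot: [-0.087, 0.996, -0.0, 0.0]
wrist_force: [-1.2, 0.4, 3.9]
finger_gap: 0.218
finger_force: 60.3
```

Request:
jog_arm(
  rows=[
    [0,0,-10,0,0,0,0],
    [0,0,-30,0,0,0,0],
    [0,0,-60,0,0,-1,0],
    [0,0,-90,0,0,-2.5,0],
    [0,0,-100,0,0,-2.5,0],
  ],
)

```text
time: 4.78
position: [433.1, -310.8, 115.7]
tcp_rot: [-0.109, 0.994, -0.002, 0.002]
wrist_force: [0.4, -1.0, 0.8]
finger_gap: 0.218
finger_force: 59.9
```

Request:
jog_arm(
  rows=[
    [0,0,0,0,0,0,0],
    [0,0,0,0,0,0,0],
    [0,0,0,0,0,0,0],
    [0,0,0,0,0,0,0],
    [0,0,0,0,0,0,0],
  ],
)

```text
time: 5.2
position: [431.1, -309.2, 108.2]
tcp_rot: [-0.108, 0.994, 0.001, -0.001]
wrist_force: [0.5, 0.1, -0.3]
finger_gap: 0.217
finger_force: 59.9
```

```bash
python3 - <<'E'
from h import *
s=get_state(); I=get_image("wrist"); cv2.imwrite("pics/w2.png",I); C=cam("wrist",s)
p=s["position"];q=s["tcp_rot"]; Rm=R.from_quat(q).as_matrix(); print(p,q,"yaw",np.degrees(np.arctan2(-Rm[1,0],-Rm[0,0])),Rm[:,2])
tip=p-81.8*Rm[:,0]; tip[2]=p[2]-10.8+4; print(proj(C,tip))
w=np.radians(12.5); ax=np.array([np.cos(w),np.sin(w),0]); ay=np.array([-np.sin(w),np.cos(w),0])
t=np.array([626,48.6,0])-75*ax-55*ay-97*ax; t[2]=p[2]; print("target",t,"tool delta",Rm.T@(t-p))
hsv=cv2.cvtColor(I,cv2.COLOR_BGR2HSV)
E
```

```text
[ 431.10162262 -309.23115029  108.20581406] [-0.10814156  0.99413405  0.00121543 -0.00118908] yaw 12.416570649333256 [-0.00262709  0.00215942 -0.99999422]
[[325.83524282 486.18997818]]
target [469.98126554 -42.32389399 108.20581406] tool delta [-95.35984948 252.30415041   0.47422513]
```

View pics/w2.png

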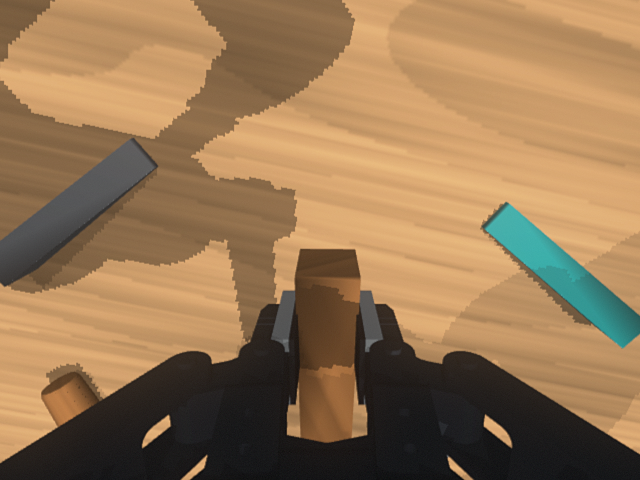

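The wedge is held square between the pads, with its tail's top edge at about (328,277).

Request:
jog_arm(
  rows=[
    [-8,22,0,0,0,0,0],
    [-20,55,0,0,0,0,0],
    [-32,88,0,0,0,0,0],
    [-42,120,0,0,0,0,0],
    [-48,142,0,0,0,0,0],
  ],
)

```text
time: 5.67
position: [447.9, -158.2, 109.5]
tcp_rot: [-0.109, 0.994, 0.001, -0.0]
wrist_force: [0.3, -0.0, -0.6]
finger_gap: 0.221
finger_force: 59.8
```

Request:
jog_arm(
  rows=[
    [-9,27,0,0,0,0,0],
    [-20,55,5,0,0,0,0],
    [-32,85,10,0,0,0,0],
    [-42,105,15,0,0,0,0],
    [-47,110,20,0,0,0,0],
  ],
)

```text
time: 6.08
position: [470.4, -40.3, 89.5]
tcp_rot: [-0.11, 0.994, 0.001, -0.0]
wrist_force: [0.1, -0.0, 0.0]
finger_gap: 0.218
finger_force: 59.8
```

Request:
jog_arm(
  rows=[
    [0,0,0,0,0,0,0],
    [0,0,0,0,0,0,0],
    [0,0,0,0,0,0,0],
    [0,0,0,0,0,0,0],
    [0,0,0,0,0,0,0],
  ],
)

```text
time: 6.5
position: [470.4, -44.4, 90.6]
tcp_rot: [-0.107, 0.994, -0.0, 0.0]
wrist_force: [-0.9, -0.4, -0.7]
finger_gap: 0.214
finger_force: 59.8
```

```bash
cat >> h.py <<'E'
w=np.radians(12.5); ax=np.array([np.cos(w),np.sin(w),0]); ay=np.array([-np.sin(w),np.cos(w),0]); mc=np.array([626,48.6,0])
def rep(L=81.8):
    s=get_state(); p=s["position"]; Rm=R.from_quat(s["tcp_rot"]).as_matrix(); tip=p-L*Rm[:,0]-(-8.8)*Rm[:,2]-mc
    print("t",s["time"],"pos",p.round(1),"z",Rm[:,2].round(4),"yaw",np.degrees(np.arctan2(-Rm[1,0],-Rm[0,0])).round(2)); print("tip in mould",(ax@tip).round(1),(ay@tip).round(1),tip[2].round(1),"F mould",(ax@s["wrist_force"]).round(1),(ay@s["wrist_force"]).round(1),s["wrist_force"][2].round(1)); return s,Rm
E
python3 - <<'E'
from h import *
s,Rm=rep(); cv2.imwrite("pics/side2.png",get_image("side")); 
# tail distance in w2
st=dict(position=[431.1,-309.23,108.2],tcp_rot=[-0.10814156,0.99413405,0.00121543,-0.00118908])
P=ray(cam("wrist",st),[(328,277)],125.4)[0]; print("tail in tool",R.from_quat(st["tcp_rot"]).as_matrix().T@(P-st["position"]))
I=cv2.imread("pics/side2.png"); cv2.imwrite("pics/side2c.png",cv2.resize(I[130:330,200:440],None,fx=3.3,fy=3,interpolation=cv2.INTER_CUBIC))
E
```

```text
t 6.5 pos [470.4 -44.4  90.6] z [ 5.e-04 -3.e-04 -1.e+00] yaw 12.33
tip in mould -90.2 -57.3 81.9 F mould -1.0 -0.1 -0.7
tail in tool [ 23.93999452   0.72665034 -17.14785036]
```

View pics/side2c.png

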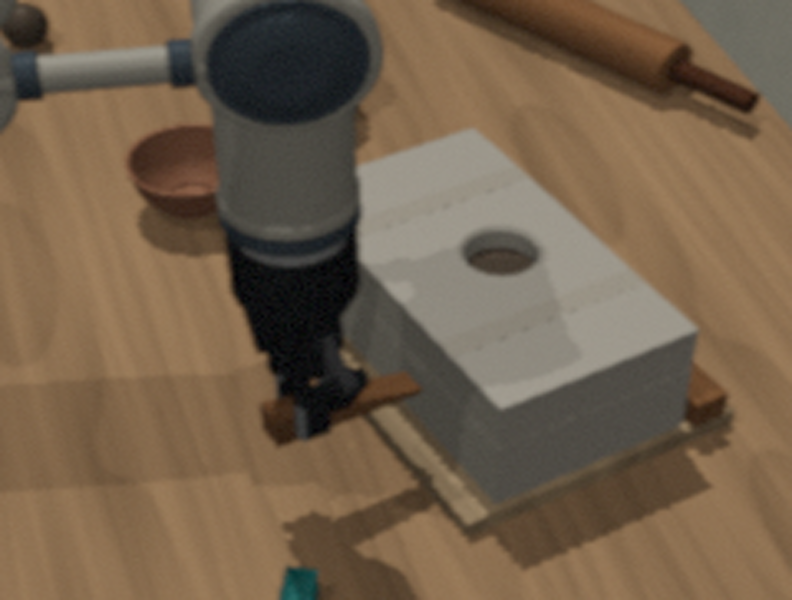

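The wedge is level and square to the front face near its right-hand end, with the tip at crop (417,386) and about 15 mm clear. I'll lower it to notch height.

Request:
jog_arm(
  rows=[
    [0,2,4,0,0,0,0],
    [0,3,8,0,0,0,0],
    [0,3,11,0,0,0,0],
    [0,3,11,0,0,0,0],
    [-3,3,11,0,0,0,0],
  ],
)

```text
time: 6.97
position: [472.2, -39.7, 78.8]
tcp_rot: [-0.108, 0.994, 0.0, -0.001]
wrist_force: [0.7, -0.3, -0.5]
finger_gap: 0.218
finger_force: 59.8
```

Request:
jog_arm(
  rows=[
    [-1,0,0,0,0,0,0],
    [-3,0,0,0,0,0,0],
    [-4,0,0,0,0,0,0],
    [-5,0,0,0,0,0,0],
    [-5,0,0,0,0,0,0],
  ],
)

```text
time: 7.38
position: [477.8, -38.6, 79.4]
tcp_rot: [-0.108, 0.994, -0.0, 0.0]
wrist_force: [0.1, 0.6, -0.7]
finger_gap: 0.22
finger_force: 59.8
```

```bash
python3 -c "
from h import *
rep(81);get_image('scene');rep(81)"
```

```text
t 7.3833 pos [477.8 -38.6  79.4] z [ 2.e-04 -0.e+00 -1.e+00] yaw 12.44
tip in mould -82.6 -53.1 70.6 F mould 0.2 0.6 -0.7
t 7.4333 pos [477.7 -38.6  79.4] z [ 0. -0. -1.] yaw 12.43
tip in mould -82.7 -53.1 70.6 F mould 0.5 -0.8 -0.6
```

Request:
jog_arm(
  rows=[
    [-1,0,0,0,0,0,0],
    [-2,0,0,0,0,0,0],
    [-3,0,0,0,0,0,0],
    [-4,0,0,0,0,0,0],
    [-4,0,0,0,0,0,0],
  ],
)

```text
time: 7.85
position: [481.6, -37.7, 79.3]
tcp_rot: [-0.108, 0.994, 0.0, 0.0]
wrist_force: [0.3, 0.6, 0.8]
finger_gap: 0.219
finger_force: 59.8
```

Request:
jog_arm(
  rows=[
    [-0.5,0,0,0,0,0,0],
    [-1,0,0,0,0,0,0],
    [-1.5,0,0,0,0,0,0],
    [-1.5,0,0,0,0,0,0],
    [-1.5,0,0,0,0,0,0],
  ],
)

```text
time: 8.27
position: [482.9, -37.4, 79.3]
tcp_rot: [-0.108, 0.994, -0.0, -0.0]
wrist_force: [-0.1, 0.0, -1.1]
finger_gap: 0.221
finger_force: 59.8
```

Request:
jog_arm(
  rows=[
    [-0.5,0,0,0,0,0,0],
    [-1,0,0,0,0,0,0],
    [-1,0,0,0,0,0,0],
    [-1,0,0,0,0,0,0],
    [-1,0,0,0,0,0,0],
  ],
)

```text
time: 8.68
position: [483.9, -37.2, 79.3]
tcp_rot: [-0.108, 0.994, -0.0, -0.0]
wrist_force: [0.4, 0.9, -0.4]
finger_gap: 0.219
finger_force: 59.8
```

Tip is at about -76 by estimate, with no contact yet. I'll continue in 1 mm steps.

Request:
jog_arm(
  rows=[
    [-0.5,0,0,0,0,0,0],
    [-1,0,0,0,0,0,0],
    [-1,0,0,0,0,0,0],
    [-1,0,0,0,0,0,0],
    [-1,0,0,0,0,0,0],
  ],
)

```text
time: 9.1
position: [484.8, -37.0, 79.2]
tcp_rot: [-0.108, 0.994, -0.0, -0.0]
wrist_force: [-1.8, -0.1, 0.4]
finger_gap: 0.216
finger_force: 59.8
```

Request:
jog_arm(
  rows=[
    [-0.5,0,0,0,0,0,0],
    [-1,0,0,0,0,0,0],
    [-1,0,0,0,0,0,0],
    [-1,0,0,0,0,0,0],
    [-1,0,0,0,0,0,0],
  ],
)

```text
time: 9.52
position: [484.9, -37.0, 79.2]
tcp_rot: [-0.108, 0.994, -0.0, -0.001]
wrist_force: [-7.0, -1.3, 1.9]
finger_gap: 0.217
finger_force: 60.1
```

The tip is against the face at about 7 N. I'll ease off slightly and slide along +y.

Request:
jog_arm(
  rows=[
    [0.2,0,0,0,0,0,0],
    [0.2,1,0,0,0,0,0],
    [0.2,2,0,0,0,0,0],
    [0.2,3,0,0,0,0,0],
    [0.2,4,0,0,0,0,0],
  ],
)

```text
time: 9.93
position: [484.2, -33.4, 78.9]
tcp_rot: [-0.108, 0.994, -0.0, -0.001]
wrist_force: [-2.6, -2.7, -0.4]
finger_gap: 0.222
finger_force: 59.9
```

Request:
jog_arm(
  rows=[
    [0,1,0,0,0,0,0],
    [0,2,0,0,0,0,0],
    [0,3,0,0,0,0,0],
    [0,4,0,0,0,0,0],
    [0,4,0,0,0,0,0],
  ],
)

```text
time: 10.35
position: [483.3, -29.1, 78.9]
tcp_rot: [-0.108, 0.994, -0.0, -0.001]
wrist_force: [-4.4, -1.4, 0.3]
finger_gap: 0.217
finger_force: 59.8
```

```bash
python3 -c "
from h import *
rep(81)"
```

```text
t 10.35 pos [483.3 -29.1  78.9] z [-1.6e-03 -2.0e-04 -1.0e+00] yaw 12.41
tip in mould -75.1 -45.1 70.0 F mould -4.6 -0.4 0.3
```

Request:
jog_arm(
  rows=[
    [0,1,-0.5,0,0,0,0],
    [0,2,-0.5,0,0,0,0],
    [0,3,-0.5,0,0,0,0],
    [0,4,-0.5,0,0,0,0],
    [0,4,-0.5,0,0,0,0],
  ],
)

```text
time: 10.77
position: [482.7, -25.2, 79.5]
tcp_rot: [-0.108, 0.994, -0.0, -0.001]
wrist_force: [-3.5, -2.9, -0.9]
finger_gap: 0.221
finger_force: 59.8
```

Request:
jog_arm(
  rows=[
    [0,1,0,0,0,0,0],
    [0,2,0,0,0,0,0],
    [0,3,0,0,0,0,0],
    [0,4,0,0,0,0,0],
    [0,4,0,0,0,0,0],
  ],
)

```text
time: 11.18
position: [481.9, -21.2, 79.6]
tcp_rot: [-0.108, 0.994, -0.0, -0.0]
wrist_force: [-4.8, -2.4, -0.1]
finger_gap: 0.218
finger_force: 59.8
```

Request:
jog_arm(
  rows=[
    [0,1,0,0,0,0,0],
    [0,2,0,0,0,0,0],
    [0,3,0,0,0,0,0],
    [0,4,0,0,0,0,0],
    [0,4,0,0,0,0,0],
  ],
)

```text
time: 11.6
position: [481.4, -16.9, 79.7]
tcp_rot: [-0.108, 0.994, 0.0, 0.0]
wrist_force: [-3.0, -0.7, -1.2]
finger_gap: 0.223
finger_force: 59.8
```

Request:
jog_arm(
  rows=[
    [0,1,0,0,0,0,0],
    [0,2,0,0,0,0,0],
    [0,3,0,0,0,0,0],
    [0,4,0,0,0,0,0],
    [0,4,0,0,0,0,0],
  ],
)

```text
time: 12.02
position: [480.8, -13.0, 80.0]
tcp_rot: [-0.108, 0.994, 0.0, 0.0]
wrist_force: [0.1, 1.0, -0.5]
finger_gap: 0.219
finger_force: 59.8
```

The force vanished and the tip moved about 0.7 mm forward, so it is probably over the notch. I'll probe forward.

Request:
jog_arm(
  rows=[
    [-0.5,0,0,0,0,0,0],
    [-1,0,0,0,0,0,0],
    [-1.5,0,0,0,0,0,0],
    [-2,0,0,0,0,0,0],
    [-2,0,0,0,0,0,0],
  ],
)

```text
time: 12.43
position: [482.5, -13.0, 79.8]
tcp_rot: [-0.108, 0.994, 0.0, 0.0]
wrist_force: [-0.7, 0.9, -0.2]
finger_gap: 0.224
finger_force: 59.8
```

```bash
python3 -c "
from h import *
rep(81)"
```

```text
t 12.4333 pos [482.5 -13.   79.8] z [ 0.e+00  1.e-04 -1.e+00] yaw 12.42
tip in mould -72.4 -29.2 71.0 F mould -0.5 1.0 -0.2
```

Request:
jog_arm(
  rows=[
    [-1,0,0.3,0,0,0,0],
    [-2,0,0.5,0,0,0,0],
    [-3,0,0.8,0,0,0,0],
    [-4,0,1,0,0,0,0],
    [-4,0,1,0,0,0,0],
  ],
)

```text
time: 12.85
position: [486.5, -12.1, 78.7]
tcp_rot: [-0.108, 0.994, 0.0, -0.0]
wrist_force: [-0.3, 0.5, -0.6]
finger_gap: 0.219
finger_force: 59.8
```

Request:
jog_arm(
  rows=[
    [-1,0,0,0,0,0,0],
    [-2,0,0,0,0,0,0],
    [-3,0,0,0,0,0,0],
    [-4,0,0,0,0,0,0],
    [-4,0,0,0,0,0,0],
  ],
)

```text
time: 13.27
position: [490.4, -11.2, 78.8]
tcp_rot: [-0.108, 0.994, -0.0, 0.0]
wrist_force: [-0.5, 0.0, -0.5]
finger_gap: 0.214
finger_force: 59.8
```

```bash
python3 -c "
from h import *
rep(81)"
```

```text
t 13.2667 pos [490.4 -11.2  78.8] z [ 0. -0. -1.] yaw 12.43
tip in mould -64.3 -29.2 70.0 F mould -0.4 0.1 -0.5
```

Request:
jog_arm(
  rows=[
    [-1,0,0,0,0,0,0],
    [-2,0,0,0,0,0,0],
    [-3,0,0,0,0,0,0],
    [-4,0,0,0,0,0,0],
    [-4,0,0,0,0,0,0],
  ],
)

```text
time: 13.68
position: [494.3, -10.3, 78.8]
tcp_rot: [-0.108, 0.994, 0.0, 0.0]
wrist_force: [-0.8, -0.2, 0.5]
finger_gap: 0.218
finger_force: 59.8
```

Request:
jog_arm(
  rows=[
    [-1,0,0,0,0,0,0],
    [-2,0,0,0,0,0,0],
    [-3,0,0,0,0,0,0],
    [-4,0,0,0,0,0,0],
    [-4,0,0,0,0,0,0],
  ],
)

```text
time: 14.1
position: [498.0, -9.5, 78.5]
tcp_rot: [-0.108, 0.994, 0.0, -0.0]
wrist_force: [0.2, -0.4, -2.0]
finger_gap: 0.215
finger_force: 59.7
```

Request:
jog_arm(
  rows=[
    [-1,0,0,0,0,0,0],
    [-2,0,0,0,0,0,0],
    [-3,0,0,0,0,0,0],
    [-4,0,0,0,0,0,0],
    [-4,0,0,0,0,0,0],
  ],
)

```text
time: 14.52
position: [501.7, -8.7, 78.3]
tcp_rot: [-0.108, 0.994, 0.0, -0.001]
wrist_force: [-1.6, -0.9, -1.9]
finger_gap: 0.222
finger_force: 59.5
```

Request:
jog_arm(
  rows=[
    [-1,0,0,0,0,0,0],
    [-2,0,0,0,0,0,0],
    [-3,0,0,0,0,0,0],
    [-4,0,0,0,0,0,0],
    [-4,0,0,0,0,0,0],
  ],
)

```text
time: 14.93
position: [505.9, -7.7, 78.5]
tcp_rot: [-0.108, 0.994, 0.0, -0.0]
wrist_force: [-3.0, -0.0, -4.0]
finger_gap: 0.218
finger_force: 59.4
```

```bash
python3 -c "
from h import *
rep(81)"
```

```text
t 14.9333 pos [505.9  -7.7  78.5] z [-3.e-04  1.e-04 -1.e+00] yaw 12.43
tip in mould -48.4 -29.1 69.7 F mould -3.0 0.6 -4.0
```

Depth is about 26.5 mm and the wedge is lifting gently. I'll push about 11 mm more.

Request:
jog_arm(
  rows=[
    [-1,0,0,0,0,0,0],
    [-2,0,0,0,0,0,0],
    [-3,0,0,0,0,0,0],
    [-4,0,0,0,0,0,0],
    [-4,0,0,0,0,0,0],
  ],
)

```text
time: 15.35
position: [510.1, -6.9, 78.8]
tcp_rot: [-0.108, 0.994, 0.0, 0.0]
wrist_force: [-2.0, -0.4, -3.2]
finger_gap: 0.219
finger_force: 59.4
```

Request:
jog_arm(
  rows=[
    [-1,0,0,0,0,0,0],
    [-2,0,0,0,0,0,0],
    [-3,0,0,0,0,0,0],
    [-4,0,0,0,0,0,0],
    [-4,0,0,0,0,0,0],
  ],
)

```text
time: 15.77
position: [514.0, -6.0, 78.8]
tcp_rot: [-0.108, 0.994, 0.0, 0.0]
wrist_force: [-1.7, -0.2, -4.1]
finger_gap: 0.219
finger_force: 59.4
```

Request:
jog_arm(
  rows=[
    [-1,0,0,0,0,0,0],
    [-2,0,0,0,0,0,0],
    [-3,0,0,0,0,0,0],
    [-4,0,0,0,0,0,0],
    [-4,0,0,0,0,0,0],
  ],
)

```text
time: 16.18
position: [517.9, -5.2, 78.8]
tcp_rot: [-0.108, 0.994, 0.0, 0.0]
wrist_force: [-2.2, 0.5, -2.9]
finger_gap: 0.215
finger_force: 59.4
```

```bash
python3 -c "
from h import *
rep(81); I=get_image('side')
cv2.imwrite('pics/s3.png',cv2.resize(I[130:330,200:440],None,fx=3.3,fy=3,interpolation=cv2.INTER_CUBIC))"
```

```text
t 16.1833 pos [517.9  -5.2  78.8] z [ 4.e-04  1.e-04 -1.e+00] yaw 12.43
tip in mould -36.2 -29.2 70.1 F mould -2.0 0.9 -2.9
```

View pics/s3.png

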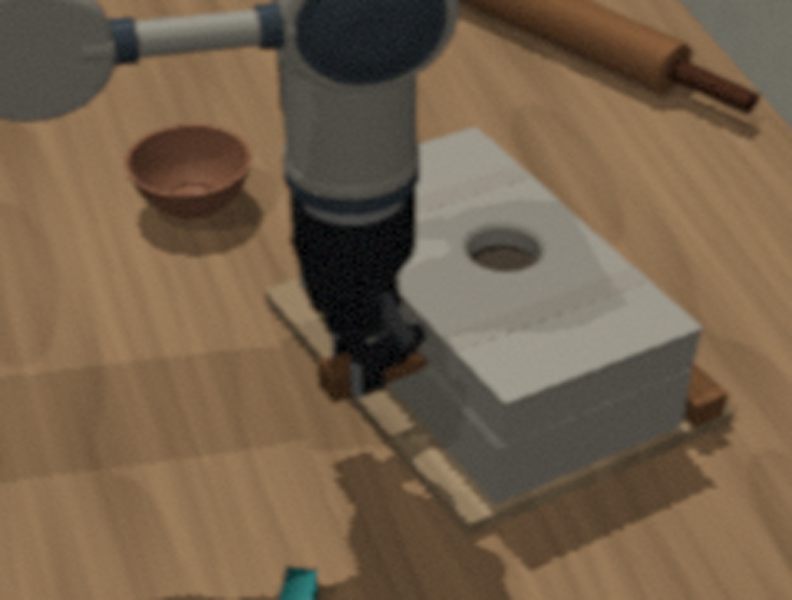

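The joint is visibly open along the front, and the lower front corner of the top has lifted at (505,402). I'll settle the wedge slightly lower, then release.

Request:
jog_arm(
  rows=[
    [0,0,0.4,0,0,0,0],
    [0,0,0.8,0,0,0,0],
    [0,0,0.8,0,0,0,0],
    [0,0,0.8,0,0,0,0.2],
    [0,0,0.8,0,0,0,0.3],
  ],
)

```text
time: 16.65
position: [518.3, -5.2, 78.7]
tcp_rot: [-0.108, 0.994, -0.0, 0.001]
wrist_force: [0.6, 0.8, 0.4]
finger_gap: 0.297
finger_force: 0.0
```

Request:
jog_arm(
  rows=[
    [0,0,0,0,0,0,0.4],
    [0,0,0,0,0,0,0.5],
    [0,0,0,0,0,0,0.5],
    [0,0,0,0,0,0,0.5],
    [0,0,0,0,0,0,0.5],
  ],
)

```text
time: 17.07
position: [517.8, -5.2, 78.3]
tcp_rot: [-0.108, 0.994, -0.0, 0.0]
wrist_force: [0.0, -0.0, 0.1]
finger_gap: 0.497
finger_force: 0.0
```

Request:
jog_arm(
  rows=[
    [0,0,-8,0,0,0,0.5],
    [0,0,-20,0,0,0,0.5],
    [0,0,-40,0,0,0,0.5],
    [0,0,-70,0,0,0,0.5],
    [0,0,-100,0,0,0,0.5],
  ],
)

```text
time: 17.48
position: [517.2, -5.2, 179.7]
tcp_rot: [-0.108, 0.994, 0.0, -0.0]
wrist_force: [0.6, -0.6, 0.6]
finger_gap: 0.5
finger_force: 0.0
```

Request:
jog_arm(
  rows=[
    [20,0,-20,0,0,0,0.5],
    [50,0,-40,0,0,0,0.5],
    [80,0,-60,0,0,0,0.5],
    [100,0,-80,0,0,0,0.5],
    [100,0,-80,0,0,0,0.5],
  ],
)

```text
time: 17.9
position: [418.6, -27.4, 265.4]
tcp_rot: [-0.108, 0.994, -0.002, 0.005]
wrist_force: [-0.4, -0.4, 1.5]
finger_gap: 0.498
finger_force: 0.0
```

```bash
python3 -c "
from h import *
rep(81); I=get_image('side'); S=get_image('scene')
# top edge in world: compare corner heights
a=cv2.resize(I[180:310,260:420],(400,325),interpolation=cv2.INTER_CUBIC); b=cv2.resize(S[175:325,270:430],(400,325),interpolation=cv2.INTER_CUBIC)
cv2.imwrite('pics/s4.png',np.hstack([a,b]))
for n,d in (('scene',cam('scene')),('side',cam('side'))):
  print(n,[(o,proj(d,mc-75*ax-135*ay+[0,0,115+o]).round(1).tolist()) for o in (0,4)])
"
```

```text
t 17.9 pos [418.6 -27.4 265.4] z [ 0.0101 -0.002  -0.9999] yaw 12.38
tip in mould -137.8 -29.5 257.3 F mould -0.5 -0.3 1.5
scene [(0, [[309.9, 270.9]]), (4, [[309.9, 270.1]])]
side [(0, [[351.9, 266.0]]), (4, [[351.9, 264.7]])]
```

View pics/s4.png

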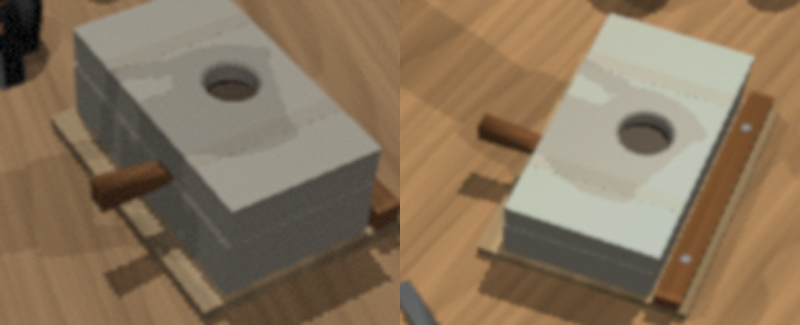

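The wedge stays in the joint with its tail at left-crop (100,190), and the gripper is clear. The front top corner reads (352.8,264.4) against a predicted 264.7 for a 4 mm opening. Settling, then handing in.

Request:
jog_arm(
  rows=[
    [0,0,0,0,0,0,0.5],
    [0,0,0,0,0,0,0.5],
    [0,0,0,0,0,0,0.5],
    [0,0,0,0,0,0,0.5],
    [0,0,0,0,0,0,0.5],
  ],
)

```text
time: 18.42
position: [420.0, -26.6, 257.1]
tcp_rot: [-0.108, 0.994, 0.0, -0.001]
wrist_force: [0.1, -0.3, 0.4]
finger_gap: 0.5
finger_force: 0.0
```

```bash
python3 -c "
from plant import *
print(finish_job())"
```

```text
the job is handed in; nothing more can be done
None
```

The job is handed in (no verdict came back): the wedge sits about 38 mm deep in the notch, the joint stands open by roughly 4 mm judging from the images, wrist readings peaked at about 7 N, and the gripper has let go and is clear.

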